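# Torch over the seedlings

### The arm

A 6-joint arm with a two-finger parallel gripper is mounted at the origin on the work surface. World frame = base frame: x ahead of the robot, y to its left, z up, the work surface at z = 0. Lengths are in m, angles in rad, forces in N, time in s.
With the tool pointing down it reaches from about 0.35 to 0.975 m from the base axis. Payload 4.9 kg.
Tool frame: the origin (TCP) lies at the very end of the fingers, on their centre line; the grasp point (between the pads) lies ctrl.hold_point_z behind it (ctrl.hold_point_z is the distance from the TCP to the grasp point, in m); z points along the fingers, y is the line along which they close (so a half turn about z gives the same grasp; the last joint's range is limited). The gripper opens to 85 mm and grips with 20 to 120 N. Pads are 22 mm wide; open, the fingers measure 114 mm over their backs; the gripper's body (76 mm by 85 mm) begins 54 mm behind the grasp point. The pads swing forward as they close: fully open they stand 13 mm farther back than shut.
Start: joints at [1.154, 0.053, 1.613, -0, 1.476, -0.119], TCP at [0.183, 0.597, 0.231] pointing down, gripper open.
Joint ranges: [-3.01, 3.01], [-1.01, 2.22], [0.06, 2.58], [-1.02, 4.17], [0.09, 2.62], [-3.14, 3.14]. Speed limits (rad/s): [2.57, 2.57, 3.14, 3.14, 3.14, 3.14].

### API

Orientations are given as a rotation vector (axis times angle).
In Python, from station import ctrl gives the robot as it stands. The module is installed in compiled form; this text tells all that it offers.
- The arm moves only by the tool jog_arm, never from a script. Its argument "deltas" is a list of rows, each a list of 3 entries, a list of its own where there are three numbers: the closure, from -1 (fully open) to 1 (shut), then the shift along the world's x, y, z scaled (see below), then the turn, a rotation vector about the world's x, y, z scaled (see below). A call has 1 to 12 rows; each row is the pose to reach, as a shift and turn from the pose commanded when the call began, turning the shorter way round; what a row does not reach only later rows make up. The controller multiplies each number of a shift by 0.4 m and each number of a turn by 180 degrees. A row lasts 1/12 s, in which the tool goes at most 41.7 mm and 7.16 degrees, less where a joint would pass 70% of its speed; a pose out of reach is approached as far as the arm can. A call with a number of a shift or a turn outside -1 to 1 is refused whole. A call with a gripper value outside its range is refused whole. The fingers move at their own pace and stop on an object; "squeeze" is the grip in N (left out, the last holds). Time passes only in rows, so rows that repeat a pose let the fingers close. It gives the time, the measured TCP pose, the force, the opening and the grip force at its end, in the units of the state.
- ctrl.get_obs(): the state, without advancing time (a new reading comes with each control period).
- ctrl.get_image(name): name is "scene" or "top" or "wrist"; returns the picture (420x560x3 uint8, red, green, blue); there is no depth.
- ctrl.get_calibration(name): a dict with "K" (3x3 intrinsics, pixels), "extrinsics" (4x4, takes a point from world to camera coordinates). Camera axes: x right, y down, z forward; pixel columns grow to the right and rows downward; lengths in m; the calibration is good to about 2 mm. A picture is of the moment at which its call begins: read the wrist's pose just before it. get_calibration takes no time and is no camera call; for the wrist camera it gives the pose at the moment of the call.
- ctrl.finish_job(): hands the job in; it is judged then, once.
The state is a dict: "t": time; "q": joint angles; "dq": joint speeds; "effort": joint torques, N m; "tool_pos": TCP position; "tool_rot": TCP orientation; "contact_force": force on the tool from outside, world axes, zero at the start; "wrist_torque": the same for the moment, N m; "opening": finger opening in m; "grip_force": force on a finger pad.
Only numpy, scipy, OpenCV 4.12 (cv2) and the standard library are available. Lean on these libraries where they do the work, as an engineer would, in place of code of your own. Each camera call takes 0.05 s, during which the arm holds its last target. There are 200 camera calls.

### The job

Lower the drop front of the tool box all the way down and leave it down, then draw the torch out of its leaning socket. Turn it so that it points straight down and hold it still above the middle of the seedling tray, its lens about 100 mm above the compost, without touching the tray. Leave the other tools in their sockets and the pot and jar where they stand, and finish while still holding the torch there in the gripper.

Things in the scene. Friction and masses are not known exactly. Their poses are not given: they have to be found in the camera images.
- till: Fixed open-topped plywood tool box, 240 mm deep (x), 360 wide (y). Origin: centre of its underside, on the bench; front to -x, z up. Back and side walls 12 mm thick, 130 high; the front is the hinged flap. Towards the back, a dark block has three square sockets (36 mm wide, 65 deep) at y = -90, 0, +90, leaning 40 degrees from vertical towards the front.
- flap (a joint): Bottom hinge of the drop front, rad: 0 = upright, shut; grows as its top edge comes down to the front (-x of the box); 1.55 = fully down, level. Starts at 0 to 0.3. No latch or spring; the hinge is stiff (0.3 N m): the flap stays wherever it is left and must be moved all the way (2 to 4 N at its edge). Plywood, 12 mm thick, 330 wide, 152 from hinge to edge.
- flap_hinge (a point): Middle of the flap's hinge line, in the middle of the panel's thickness; 114 mm in front of the box's origin and 18 mm above the bench. Its axes turn with the flap: z from the hinge to the free edge, x = normal of the inner face (6 mm from here), y along the hinge.
- flap_edge (a point): Middle of the flap's free edge, 152 mm from the hinge; axes as flap_hinge. Shut, it is 170 mm above the bench, 40 mm higher than the side walls. Between the flap and the tools are about 60 mm of free space: closed fingers can go in behind the edge from above and push it out and down by its inner face.
- torch: Loose round torch, dark metal and black, 165 mm long, about 0.2 kg. Origin: centre of its lens (down in the socket at the start); z along its axis from lens to tail. 32 mm thick up to 70 mm from the lens, then a 28 mm barrel to the flat tail. Starts in any one of the three sockets, leaning about 40 degrees to the box's front, the last 100 mm out of the socket.
- torch_lens (a point): Centre of the torch's lens face (same as its origin); its beam goes along the torch's -z.
- torch_tail (a point): Centre of the torch's tail end, 165 mm from the lens.
- tray: Fixed black plastic seed tray, 230 (x) by 170 (y) mm, rim 55 mm high, full of compost with green seedlings that reach up to 90 mm above the bench. Origin: centre of its underside, on the bench.
- tray_mid (a point): Middle of the tray's compost surface, 49 mm above the bench.
- dibber: Loose wooden dibber with a fat rounded grip (34 mm), 147 mm long, standing in another socket, to be left there. Origin: its foot; z along its axis.
- brush: Loose pot brush with a thin wooden handle (18 mm), 147 mm long, standing in the remaining socket, to be left there. Origin: its foot; z along its axis.
- pot: Loose empty terracotta pot, 90 mm across and 85 mm high, on the bench. Origin: centre of its underside.
- jar: Loose glass jar with a lid, 60 mm across and 80 mm high, on the bench. Origin: centre of its underside.
- sockets (a point): Mouth of the middle socket, centre of the block's top face: x = 32, z = 89 mm in the box's frame. The other two mouths lie 90 mm to either side along the box's y.
Not all that is in view belongs to the job. There is more than one size of the torch; the job needs the smaller.

How it is judged:
On the way, in this order (a step that is already met when the one before it is completed fails the run):
1. the flap is fully down while the torch is still in its socket (value of joint flap above 1.4 rad and distance of torch from where it was at the start of the episode below 0.03 m), for 0.2 s.
2. the torch is drawn out of its socket in the fingers (distance of torch_lens from where it was at the start of the episode above 0.07 m and contact force between torch and the fingers above 1 N and contact force between torch and till below 0.1 N), for 0.2 s.
At the end, for the whole second after the job is handed in: Torch held still by the fingers alone, within 0.15 rad of vertical, lens down, within 30 mm of the tray's middle from above and 60 to 140 mm over the compost; flap down (over 1.35 rad); dibber and brush moved under 25 mm, pot and jar under 20 mm (horizontal distance between torch_lens and tray_mid below 0.03 m and height (world z) of torch_lens between 0.109 and 0.189 m and angle between torch's own z axis and vertical below 0.15 rad and contact force between torch and the fingers above 1 N and contact force between torch and tray below 0.1 N and contact force between torch and till below 0.1 N and linear speed of torch below 0.03 m/s and angular speed of torch below 0.2 rad/s and value of joint flap above 1.35 rad and distance of each of dibber, brush from where it was at the start of the episode below 0.025 m and distance of each of pot, jar from where it was at the start of the episode below 0.02 m); the arm keeps its last pose, push and grip.
It fails at once if the tray is touched (contact force between tray and anything else above 1 N).
It fails at once if the dibber or the brush is pulled from its socket (distance of any of dibber, brush from where it was at the start of the episode above 0.04 m).
It fails at once if the pot or the jar is pushed away (distance of any of pot, jar from where it was at the start of the episode above 0.03 m).
It also fails if it takes over 61 s, if anything falls off the work surface, if the arm or the gripper's body presses on something with over 40 N, if the wrist force passes 120 N, or if a joint passes its speed limit or range.

## Working session

There is one attempt and no reset: what is moved stays moved. The work goes in short steps, Python scripts to look and compute and a tool call to move; the robot and the scene stay as the last step left them, time stands still between calls to the robot, and variables do not carry over. Pictures are saved under pics/ and viewed, at most 10 in all, crops included, and the job is handed in when it is done.

Besides the shell and the picture viewer there is one more tool, called after "Emit:" in YAML: its name, and indented under it one key for each argument. jog_arm: Moves the arm, as the interface text tells. Its arguments: {"type":"object","properties":{"deltas":{"type":"array","items":{"type":"array"}},"squeeze":{"type":"number"}},"required":["deltas"]}

```bash
mkdir -p pics && python3 - <<'E'
from station import ctrl
import cv2,numpy as np
o=ctrl.get_obs();print(o, ctrl.hold_point_z)
for n in("scene","top"):
    im=ctrl.get_image(n);cv2.imwrite(f"pics/{n}0.png",im[:,:,::-1])
    c=ctrl.get_calibration(n);E=np.array(c["extrinsics"]);print(n,np.round(c["K"],1).tolist(),np.round(E,3).tolist(),(-E[:3,:3].T@E[:3,3]).round(3))
E
```

```text
{'t': 0.0, 'q': array([ 1.15399814e+00,  5.33335178e-02,  1.61431960e+00, -2.96047021e-05,
        1.47599345e+00, -1.18943885e-01]), 'dq': array([ 0.00130857,  0.00074882, -0.00065809,  0.00021472, -0.0007205 ,
        0.00061261]), 'effort': array([ 3.26384707e-04, -3.93679440e+01, -3.70173347e+01, -2.06354298e-04,
        7.10527820e-03,  3.03032471e-05]), 'tool_pos': array([0.18313444, 0.59690524, 0.2300622 ]), 'tool_rot': array([-0.46605979, -3.10630746,  0.00312296]), 'contact_force': array([-0.52261535,  0.18530165, -0.58924726]), 'wrist_torque': array([-1.81915410e-02,  5.77317597e-05,  4.94664153e-02]), 'grip_force': 0.0, 'opening': 0.0853560688487069} 0.0187
scene [[432.0, 0.0, 283.3], [0.0, 432.0, 208.1], [0.0, 0.0, 1.0]] [[0.027, 1.0, 0.008, -0.069], [0.677, -0.013, -0.736, -0.308], [-0.736, 0.025, -0.677, 1.608], [0.0, 0.0, 0.0, 1.0]] [1.393 0.025 0.862]
top [[423.0, 0.0, 279.2], [0.0, 423.0, 208.6], [0.0, 0.0, 1.0]] [[-0.082, -0.997, -0.004, 0.086], [-0.976, 0.081, -0.2, 0.6], [0.2, -0.013, -0.98, 1.064], [0.0, 0.0, 0.0, 1.0]] [0.38  0.051 1.163]
```

View pics/scene0.png

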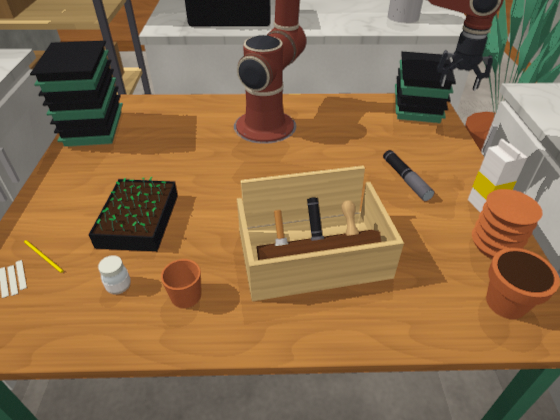

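View pics/top0.png

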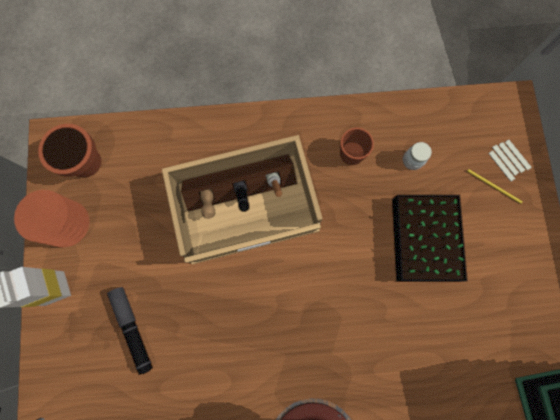

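The scene view shows the box with its flap towards the robot. The dibber is at about (350,215), a black torch in the middle socket (314,218) and the brush (280,228). The tray is at (135,213), the jar at (115,275) and the pot at (182,283).

Torch candidates:
- The torch in the middle socket: scene (314,218), top (242,196).
- The big torch loose on the bench: scene (408,175), top (130,330).

I choose the socket one, because the job needs the smaller torch and it starts in a socket. Next I check it in a close crop.

```bash
cat > h.py <<'E'
from station import ctrl
import cv2,numpy as np
from scipy.spatial.transform import Rotation as R
def cam(n):
    c=ctrl.get_calibration(n);return np.array(c["K"]),np.array(c["extrinsics"])
def ray(n,px):
    K,E=cam(n);d=E[:3,:3].T@np.linalg.solve(K,[px[0],px[1],1.]);return -E[:3,:3].T@E[:3,3],d/np.linalg.norm(d)
def plane(n,px,z):
    o,d=ray(n,px);return o+d*(z-o[2])/d[2]
def proj(n,P):
    K,E=cam(n);p=K@(E[:3,:3]@np.asarray(P)+E[:3,3]);return p[:2]/p[2]
def tri(p1,p2):
    o1,d1=ray("scene",p1);o2,d2=ray("top",p2)
    s=np.linalg.lstsq(np.c_[d1,-d2],o2-o1,rcond=None)[0]
    a=o1+s[0]*d1;b=o2+s[1]*d2;return (a+b)/2,np.linalg.norm(a-b)
E
python3 - <<'E'
from h import *
a=cv2.imread("pics/scene0.png")[160:300,225:405];b=cv2.imread("pics/top0.png")[130:270,150:330]
cv2.imwrite("pics/crop.png",np.hstack([cv2.resize(x,None,fx=2.2,fy=2.2*1.9 if 0 else 2.2,interpolation=cv2.INTER_CUBIC) for x in(a,b)]))
t=cv2.imread("pics/top0.png");s=cv2.imread("pics/scene0.png")
hsv=cv2.cvtColor(t,cv2.COLOR_BGR2HSV)
m=(t.max(2)<45).astype(np.uint8);m[:, :380]=0;m[:,480:]=0;m[:180]=0;m[300:]=0
m=cv2.morphologyEx(m,cv2.MORPH_CLOSE,np.ones((9,9)))
c=max(cv2.findContours(m,0,2)[0],key=cv2.contourArea);bx=cv2.boxPoints(cv2.minAreaRect(c));print("tray px",bx.round(0).tolist())
for p in bx: print(plane("top",p,.055).round(3))
for n,im,p in(("top",t,(201,205)),("top",t,(173,130)),("top",t,(290,190)),("top",t,(250,330))):
    print(p,cv2.cvtColor(im,cv2.COLOR_BGR2HSV)[p[1],p[0]])
E
```

```text
tray px [[391.0, 195.0], [461.0, 192.0], [466.0, 280.0], [396.0, 284.0]]
[ 0.617 -0.267  0.055]
[ 0.612 -0.456  0.055]
[ 0.379 -0.429  0.055]
[ 0.385 -0.248  0.055]
(201, 205) [ 13 176  45]
(173, 130) [ 13 150 143]
(290, 190) [ 18 102 143]
(250, 330) [ 13 145 123]
```

View pics/crop.png

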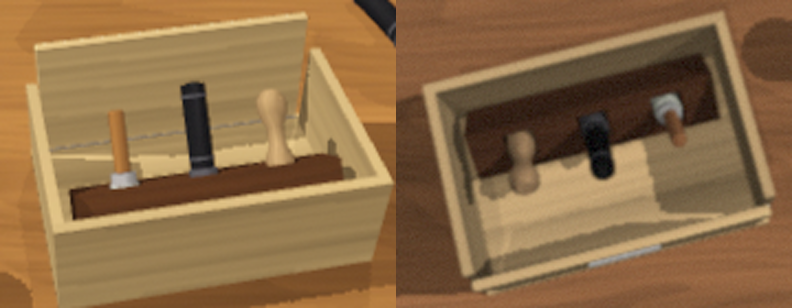

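Both crops confirm that the middle-socket item is a torch: black barrel, ringed, flat tail. It has the dibber at +y and the brush at -y. Tail pixels are scene (313,200) and top (244,208). Now I compute the box, the flap and the tail.

```bash
python3 - <<'E'
from h import *
S=lambda x,y:(225+x/2.2,160+y/2.2);T=lambda x,y:(150+(x-396)/2.2,130+y/2.2)
bl=plane("top",T(425,86),.13);br=plane("top",T(722,12),.13)
sl=plane("scene",S(392,180),.13);sr=plane("scene",S(62,236),.13)
print("back +y",bl,sl,"back -y",br,sr,np.linalg.norm(bl-br),np.linalg.norm(sl-sr))
for k,(a,b) in dict(edge_py=(S(306,14),T(474,286)),edge_my=(S(37,47),T(770,216)),tail=(S(193,88),T(602,171)),dib=(S(271,100),T(522,178)),brush=(S(117,112),T(678,138)),backpy=(S(392,180),T(425,86)),backmy=(S(62,236),T(722,12))).items():
    p,e=tri(a,b);print(k,p.round(4),round(e,4))
P=(bl+sl)/2;Q=(br+sr)/2
y=(P-Q)[:2]/np.linalg.norm((P-Q)[:2]);x=np.array([y[1],-y[0]])
o=(P+Q)[:2]/2-.12*x
print("yaw",np.degrees(np.arctan2(x[1],x[0])),"origin",o,"x",x)
X=np.r_[x,0];Y=np.r_[y,0];O=np.r_[o,0];Z=np.array([0,0,1])
m=O+.032*X+.089*Z;ax=-np.sin(np.radians(40))*X+np.cos(np.radians(40))*Z
t=m+.1*ax
print("mouth",m,"tail pred",t,"tail px",proj("scene",t),proj("top",t),"meas",S(193,88),T(602,171))
print("hinge",O-.114*X+.018*Z)
# tray from scene
s=cv2.imread("pics/scene0.png");mk=(s.max(2)<70).astype(np.uint8);mk[:,:85]=0;mk[:,185:]=0;mk[:170]=0;mk[260:]=0
mk=cv2.morphologyEx(mk,cv2.MORPH_CLOSE,np.ones((9,9)))
c=max(cv2.findContours(mk,0,2)[0],key=cv2.contourArea);print(cv2.approxPolyDP(c,4,True)[:,0].tolist())
for p in((117,180),(177,181),(158,239),(94,237)):print(plane("scene",p,.055))
E
```

```text
back +y [0.71772736 0.32302143 0.13      ] [0.71806321 0.3260417  0.13      ] back -y [ 0.77917442 -0.0273918   0.13      ] [ 0.78665356 -0.01897985  0.13      ] 0.35575999356062266 0.35177337153385607
edge_py [0.479  0.2683 0.1678] 0.0025
edge_my [ 0.5287 -0.0543  0.1618] 0.0025
tail [0.5955 0.1241 0.154 ] 0.0006
dib [0.5984 0.2146 0.137 ] 0.0013
brush [0.6273 0.0376 0.1484] 0.0016
backpy [0.7181 0.3246 0.1298] 0.0029
backmy [ 0.7814 -0.0236  0.124 ] 0.0085
yaw 10.591269767204109 origin [0.63244903 0.12861668] x [0.98296337 0.18380158]
mouth [0.66390386 0.13449833 0.089     ] tail pred [0.60072019 0.12268379 0.16560444] tail px [312.42464438 197.88792474] [243.55634811 204.58291148] meas (312.72727272727275, 200.0) (243.63636363636363, 207.72727272727272)
hinge [0.52039121 0.1076633  0.018     ]
[[119, 179], [89, 233], [94, 247], [156, 251], [176, 198], [174, 182]]
[ 0.38404027 -0.43377368  0.055     ]
[ 0.39188125 -0.25619034  0.055     ]
[ 0.62653    -0.26851081  0.055     ]
[ 0.61622019 -0.43322326  0.055     ]
```

The measurements hold up. The box origin is about (0.632, 0.129) with a yaw of about 10°, and the flap stands open about 0.1 rad. The predicted torch tail agrees with the triangulated one, and the tray middle is about (0.50, -0.35). Now I move towards the gap behind the flap with the fingers shut.

Emit:
jog_arm:
  deltas:
    - [1,[0.6,-0.8,0.175],[0,0,0.15]]
    - [1,[0.6,-0.8,0.175],[0,0,0.15]]
    - [1,[0.6,-0.8,0.175],[0,0,0.15]]
    - [1,[0.6,-0.8,0.175],[0,0,0.15]]
    - [1,[0.6,-0.8,0.175],[0,0,0.15]]
    - [1,[0.6,-0.8,0.175],[0,0,0.15]]
    - [1,[0.6,-0.8,0.175],[0,0,0.15]]
    - [1,[0.6,-0.8,0.175],[0,0,0.15]]
    - [1,[0.6,-0.8,0.175],[0,0,0.15]]
    - [1,[0.6,-0.8,0.175],[0,0,0.15]]
    - [1,[0.6,-0.8,0.175],[0,0,0.15]]
    - [1,[0.6,-0.8,0.175],[0,0,0.15]]
  squeeze: 60

```text
t: 1.1
tool_pos: [0.4242, 0.2763, 0.3013]
tool_rot: [0.266, -3.13, -0.001]
contact_force: [-0.3, 0.3, -0.3]
opening: -0.0001
grip_force: 0.0
```

Emit:
jog_arm:
  deltas:
    - [1,[0.3,-0.41,0],[0,0,0]]
    - [1,[0.3,-0.41,0],[0,0,0]]
    - [1,[0.3,-0.41,0],[0,0,0]]
    - [1,[0.3,-0.41,0],[0,0,0]]
    - [1,[0.3,-0.41,0],[0,0,0]]
    - [1,[0.3,-0.41,0],[0,0,0]]
    - [1,[0.3,-0.41,0],[0,0,0]]
    - [1,[0.3,-0.41,0],[0,0,0]]

```text
t: 1.77
tool_pos: [0.5427, 0.1147, 0.3005]
tool_rot: [0.274, -3.128, -0.001]
contact_force: [-0.2, 1.1, -0.9]
opening: 0.0001
grip_force: 0.0
```

```bash
python3 - <<'E'
from h import *
print(ctrl.get_obs()["tool_pos"])
a=ctrl.get_image("wrist")[:,:,::-1];cv2.imwrite("pics/w1.png",a)
tail=[.5965,.1235,.157]
for n,p in dict(edge=[.504,.107,.165],tail=tail,tip=[.543,.113,.14]).items():print(n,proj("wrist",p))
E
```

```text
[0.54272264 0.11473735 0.3004954 ]
edge [284.9802752  156.17538607]
tail [285.14360442 248.71605241]
tip [284.22471732 192.29011577]
```

View pics/w1.png

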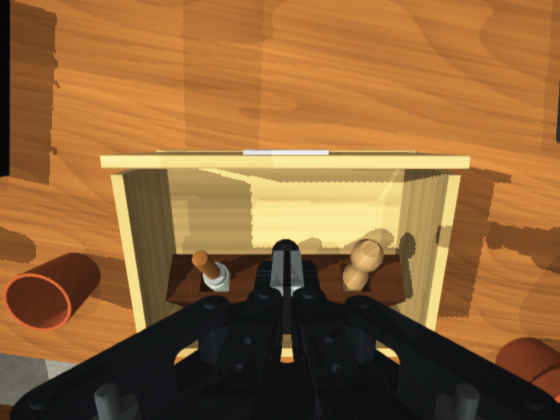

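The wrist view shows the flap edge level at row 158, columns 101–470, centred at 285. The torch tail is at (286,245). Both match the predictions. Now I lower the tips behind the flap.

Emit:
jog_arm:
  deltas:
    - [1,[0,0,-0.1],[0,0,0]]
    - [1,[0,0,-0.2],[0,0,0]]
    - [1,[0,0,-0.28],[0,0,0]]
    - [1,[0,0,-0.34],[0,0,0]]
    - [1,[0,0,-0.39],[0,0,0]]
    - [1,[0,0,-0.42],[0,0,0]]
    - [1,[0,0,-0.42],[0,0,0]]
    - [1,[0,0,-0.42],[0,0,0]]

```text
t: 2.48
tool_pos: [0.543, 0.1144, 0.1335]
tool_rot: [0.274, -3.129, -0.0]
contact_force: [-0.9, -0.1, 0.8]
opening: 0.0
grip_force: 0.0
```

Emit:
jog_arm:
  deltas:
    - [1,[-0.06,-0.011,0],[0,0,0]]
    - [1,[-0.127,-0.022,-0.017],[0,0,0]]
    - [1,[-0.165,-0.029,-0.036],[0,0,0]]
    - [1,[-0.202,-0.036,-0.058],[0,0,0]]
    - [1,[-0.232,-0.041,-0.087],[0,0,0]]
    - [1,[-0.261,-0.046,-0.12],[0,0,0]]
    - [1,[-0.276,-0.048,-0.145],[0,0,0]]
    - [1,[-0.289,-0.051,-0.169],[0,0,0]]
    - [1,[-0.299,-0.053,-0.196],[0,0,0]]
    - [1,[-0.307,-0.054,-0.224],[0,0,0]]
    - [1,[-0.314,-0.055,-0.25],[0,0,0]]
    - [1,[-0.314,-0.055,-0.262],[0,0,0]]

```text
t: 3.48
tool_pos: [0.4165, 0.0914, 0.0265]
tool_rot: [0.272, -3.127, 0.0]
contact_force: [-0.2, -0.4, 0.6]
opening: 0.0002
grip_force: 0.3
```

Emit:
jog_arm:
  deltas:
    - [1,[0,0,-0.007],[0,0,0]]
    - [1,[0,0,-0.012],[0,0,0]]
    - [1,[0,0,-0.012],[0,0,0]]
    - [1,[0,0,-0.012],[0,0,0]]

```text
t: 3.82
tool_pos: [0.4167, 0.0914, 0.026]
tool_rot: [0.272, -3.122, 0.0]
contact_force: [-17.4, -2.1, 28.6]
opening: 0.0001
grip_force: 13.9
```

```bash
python3 - <<'E'
from h import *
cv2.imwrite("pics/s2.png",np.vstack([cv2.resize(ctrl.get_image(n)[r:r+150,c:c+200,::-1],None,fx=2,fy=2) for n,r,c in(("scene",130,215),("top",150,150))]))
E
```

```text
(no output)
```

View pics/s2.png

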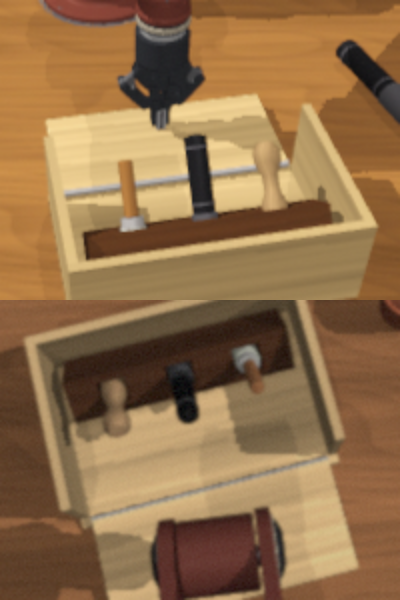

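The flap is flat on its stop, with a 28 N reaction at a tip height of 26 mm, and all the tools are still in their sockets. Now I lift, tilt the tool by about 42° and line up on the torch's axis.

Emit:
jog_arm:
  deltas:
    - [0,[0,0,0.1],[0,0,0]]
    - [0,[0,0,0.2],[0,0,0]]
    - [-0.2,[0.05,0.01,0.3],[0.041,-0.23,0]]
    - [-0.2,[0.1,0.02,0.4],[0.041,-0.23,0]]
    - [-0.2,[0.15,0.03,0.5],[0.041,-0.23,0]]
    - [-0.2,[0.22,0.04,0.5],[0.041,-0.23,0]]
    - [-0.2,[0.28,0.05,0.5],[0.041,-0.23,0]]
    - [-0.2,[0.318,0.056,0.5],[0.041,-0.23,0]]
    - [-0.2,[0.318,0.056,0.5],[0.041,-0.23,0]]
    - [-0.2,[0.318,0.056,0.5],[0.041,-0.23,0]]
    - [-0.2,[0.318,0.056,0.5],[0.041,-0.23,0]]
    - [-0.2,[0.318,0.056,0.5],[0.041,-0.23,0]]

```text
t: 4.92
tool_pos: [0.5454, 0.1139, 0.2246]
tool_rot: [-0.209, 2.401, 0.083]
contact_force: [0.4, -1.0, 0.2]
opening: 0.0512
grip_force: 0.0
```

```bash
python3 - <<'E'
from h import *
o=ctrl.get_obs();print(o["tool_pos"],o["opening"],o["q"].round(2));print(R.from_rotvec(o["tool_rot"]).as_matrix().round(3))
cv2.imwrite("pics/w3.png",ctrl.get_image("wrist")[:,:,::-1])
t=np.array([.597,.1235,.159]);ax=np.array([-.653,-.115,.749])
print(proj("wrist",t),proj("wrist",t-.1*ax))
E
```

```text
[0.54539641 0.11386334 0.22463723] 0.05119285058387433 [ 0.02 -0.58  2.26  0.16  0.74 -1.8 ]
[[-0.732 -0.173  0.659]
 [-0.128  0.985  0.117]
 [-0.669  0.002 -0.743]]
[286.51259477 209.38960584] [286.38583334 181.50048872]
```

View pics/w3.png

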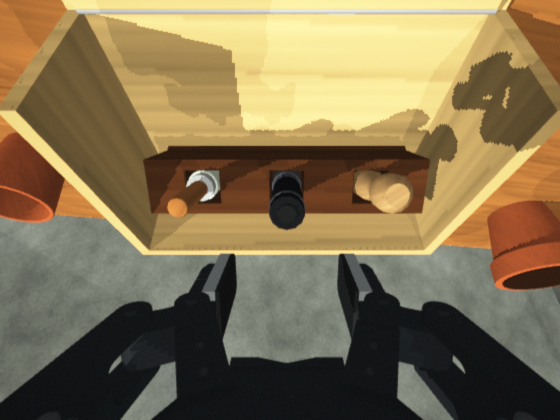

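The torch tail is at (288,212) and its mouth at about (287,180), both within 3 px of the prediction. The fingers straddle it evenly at columns 235 and 340. I slide down along the axis and grip.

Emit:
jog_arm:
  deltas:
    - [-0.2,[0.03,0.005,-0.037],[0,0,0]]
    - [-0.2,[0.06,0.011,-0.074],[0,0,0]]
    - [-0.2,[0.09,0.016,-0.11],[0,0,0]]
    - [-0.2,[0.12,0.022,-0.147],[0,0,0]]
    - [-0.2,[0.15,0.027,-0.184],[0,0,0]]
    - [-0.2,[0.18,0.033,-0.22],[0,0,0]]
    - [-0.2,[0.208,0.038,-0.255],[0,0,0]]
    - [-0.2,[0.208,0.038,-0.255],[0,0,0]]
    - [-0.2,[0.208,0.038,-0.255],[0,0,0]]

```text
t: 5.72
tool_pos: [0.6281, 0.1292, 0.1209]
tool_rot: [-0.209, 2.403, 0.083]
contact_force: [-1.0, 0.8, 0.0]
opening: 0.0513
grip_force: 0.0
```

Emit:
jog_arm:
  deltas:
    - [1,[0,0,0],[0,0,0]]
    - [1,[0,0,0],[0,0,0]]
    - [1,[0,0,0],[0,0,0]]
    - [1,[0,0,0],[0,0,0]]
    - [1,[0,0,0],[0,0,0]]
    - [1,[0,0,0],[0,0,0]]
  squeeze: 70

```text
t: 6.22
tool_pos: [0.6287, 0.1291, 0.1236]
tool_rot: [-0.209, 2.398, 0.083]
contact_force: [-6.3, -1.2, 7.1]
opening: 0.0265
grip_force: 68.4
```

Emit:
jog_arm:
  deltas:
    - [1,[-0.016,-0.003,0.018],[0,0,0]]
    - [1,[-0.04,-0.007,0.046],[0,0,0]]
    - [1,[-0.065,-0.011,0.074],[0,0,0]]
    - [1,[-0.09,-0.016,0.103],[0,0,0]]
    - [1,[-0.115,-0.02,0.132],[0,0,0]]
    - [1,[-0.14,-0.025,0.16],[0,0,0]]
    - [1,[-0.165,-0.029,0.189],[0,0,0]]
    - [1,[-0.19,-0.033,0.218],[0,0,0]]
    - [1,[-0.213,-0.037,0.245],[0,0,0]]
    - [1,[-0.213,-0.037,0.245],[0,0,0]]
    - [1,[-0.213,-0.037,0.245],[0,0,0]]
    - [1,[-0.213,-0.037,0.245],[0,0,0]]

```text
t: 7.22
tool_pos: [0.5425, 0.1143, 0.2185]
tool_rot: [-0.209, 2.402, 0.083]
contact_force: [0.1, 0.7, -2.2]
opening: 0.0269
grip_force: 69.1
```

```bash
python3 - <<'E'
from h import *
o=ctrl.get_obs();print(o["contact_force"])
a=ctrl.get_image("scene")[60:300,180:420,::-1];b=ctrl.get_image("wrist")[:,:,::-1]
cv2.imwrite("pics/s4.png",np.hstack([cv2.resize(a,(400,400)),cv2.resize(b,(400,300))[:0].reshape(0,400,3) if 0 else cv2.copyMakeBorder(cv2.resize(b,(400,300)),0,100,0,0,0)]))
E
```

```text
[ 0.08673865  0.65777411 -2.24500828]
```

View pics/s4.png

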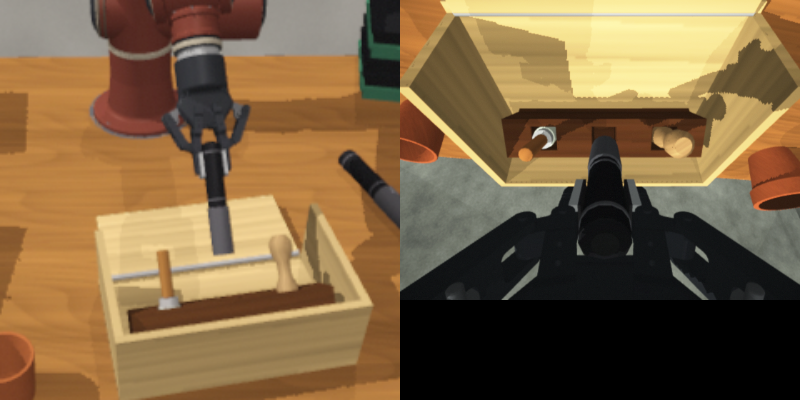

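The torch is out and held along the gripper's axis. The dibber, the brush and the flat flap are undisturbed. Now I raise it, turn it upright and carry it towards the tray.

Emit:
jog_arm:
  deltas:
    - [1,[0,0,0.05],[-0.005,0.03,0]]
    - [1,[0,0,0.1],[-0.011,0.06,0]]
    - [1,[0,0,0.16],[-0.016,0.09,0]]
    - [1,[0,0,0.22],[-0.021,0.12,0]]
    - [1,[0,-0.03,0.275],[-0.027,0.15,0]]
    - [1,[0,-0.08,0.275],[-0.032,0.18,0]]
    - [1,[-0.01,-0.14,0.275],[-0.037,0.21,0]]
    - [1,[-0.02,-0.2,0.275],[-0.041,0.23,0]]
    - [1,[-0.03,-0.26,0.275],[-0.041,0.23,0]]
    - [1,[-0.04,-0.32,0.275],[-0.041,0.23,0]]
    - [1,[-0.05,-0.38,0.275],[-0.041,0.23,0]]
    - [1,[-0.06,-0.44,0.275],[-0.041,0.23,0]]

```text
t: 8.32
tool_pos: [0.5194, -0.0629, 0.3283]
tool_rot: [0.272, -3.129, -0.001]
contact_force: [-0.1, 0.3, -1.8]
opening: 0.0266
grip_force: 69.2
```

Emit:
jog_arm:
  deltas:
    - [1,[0,-0.06,0],[0,0,0]]
    - [1,[0,-0.12,0],[0,0,0]]
    - [1,[0,-0.18,0],[0,0,0]]
    - [1,[0,-0.24,0],[0,0,0]]
    - [1,[0,-0.3,0],[0,0,0]]
    - [1,[-0.01,-0.36,0],[0,0,0]]
    - [1,[-0.02,-0.42,0],[0,0,0]]
    - [1,[-0.03,-0.48,0],[0,0,0]]
    - [1,[-0.04,-0.54,0],[0,0,0]]
    - [1,[-0.04,-0.6,0],[0,0,0]]
    - [1,[-0.04,-0.65,0],[0,0,0]]
    - [1,[-0.04,-0.69,0],[0,0,0]]

```text
t: 9.32
tool_pos: [0.5031, -0.3397, 0.3281]
tool_rot: [0.271, -3.129, -0.001]
contact_force: [0.1, -0.0, -2.9]
opening: 0.0267
grip_force: 69.2
```

```bash
python3 - <<'E'
from h import *
o=ctrl.get_obs();print(o["tool_pos"],o["opening"],o["grip_force"],o["q"].round(2));M=R.from_rotvec(o["tool_rot"]).as_matrix();print(M[:,2].round(3))
a=ctrl.get_image("scene")[60:260,60:260,::-1];b=ctrl.get_image("top")[150:350,320:520,::-1]
cv2.imwrite("pics/s5.png",np.hstack([cv2.resize(a,(400,400),interpolation=cv2.INTER_CUBIC),cv2.resize(b,(400,400),interpolation=cv2.INTER_CUBIC)]))
for d in(0,.116):
    P=o["tool_pos"]+M[:,2]*d;print(P,(proj("scene",P)-60)*2,(proj("top",P)-[320,150])*2+[400,0])
E
```

```text
[ 0.50314836 -0.33967425  0.3280923 ] 0.026693817628152264 69.20474052429199 [-0.72 -0.03  1.54 -0.    1.64 -2.46]
[-0.001  0.001 -1.   ]
[ 0.50314836 -0.33967425  0.3280923 ] [110.04556544 120.57680672] [699.88443019 132.58332233]
[ 0.50305162 -0.33959308  0.21209237] [133.76375885 201.18760349] [655.10023852 151.31780329]
```

View pics/s5.png

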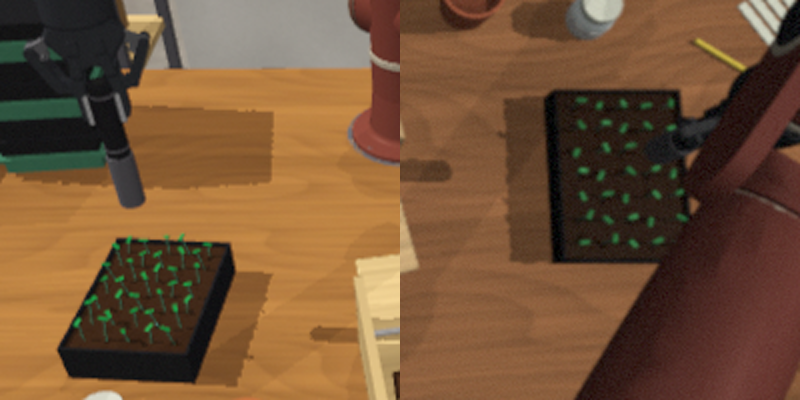

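The torch is vertical. The lens is at scene crop (132,202) and top crop (655,152), both matching the prediction, so it lies about 116 mm below the TCP. The tray middle from both views is (0.500, -0.348). Final small shift and lowering.

Emit:
jog_arm:
  deltas:
    - [1,[-0.004,-0.01,-0.03],[0,0,0]]
    - [1,[-0.008,-0.021,-0.06],[0,0,0]]
    - [1,[-0.008,-0.021,-0.09],[0,0,0]]
    - [1,[-0.008,-0.021,-0.12],[0,0,0]]
    - [1,[-0.008,-0.021,-0.14],[0,0,0]]
    - [1,[-0.008,-0.021,-0.157],[0,0,0]]
    - [1,[-0.008,-0.021,-0.157],[0,0,0]]
    - [1,[-0.008,-0.021,-0.157],[0,0,0]]
    - [1,[-0.008,-0.021,-0.157],[0,0,0]]
    - [1,[-0.008,-0.021,-0.157],[0,0,0]]
    - [1,[-0.008,-0.021,-0.157],[0,0,0]]
    - [1,[-0.008,-0.021,-0.157],[0,0,0]]

```text
t: 10.42
tool_pos: [0.5, -0.3463, 0.2677]
tool_rot: [-0.272, 3.129, -0.001]
contact_force: [1.1, 0.3, -1.5]
opening: 0.0264
grip_force: 69.5
```

```bash
python3 - <<'E'
from h import *
o=ctrl.get_obs();print(o["tool_pos"],o["grip_force"],abs(o["dq"]).max())
c=[plane("scene",p,.055) for p in((118.5,179),(176.5,181.5),(157.5,235.5),(90,234))];print(np.round(c,3).tolist(),np.mean(c,0))
cv2.imwrite("pics/s6.png",ctrl.get_image("scene")[:,:,::-1])
P=o["tool_pos"]-[0,0,.116];print(proj("scene",P))
E
```

```text
[ 0.49999784 -0.34634056  0.26769422] 69.45489406585693 0.0037482917300834745
[[0.379, -0.431, 0.055], [0.394, -0.257, 0.055], [0.614, -0.272, 0.055], [0.605, -0.447, 0.055]] [ 0.49824558 -0.35164082  0.055     ]
[130.04566316 178.66144647]
```

View pics/s6.png

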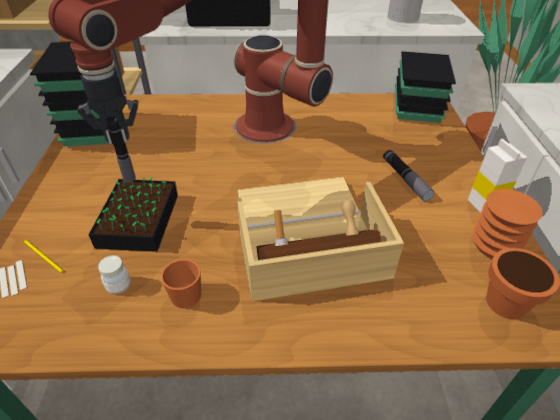

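The torch hangs vertically over the tray with its lens at about (129,180), as predicted. The flap is down, and the tools, pot (182,283) and jar (115,275) are unmoved.

```bash
python3 -c "
from station import ctrl
print(ctrl.finish_job())"
```

```text
the job is handed in; nothing more can be done
None
```

I handed the job in with the flap down and the torch held pointing straight down about 100 mm above the middle of the tray; the hand-in returned no verdict, but the last picture showed the other tools, pot and jar where they started.

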